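# Load a spreader plate into a spring-fed feeder

## Robot

A 6-joint arm with a two-finger parallel gripper is mounted at the origin on a cart in front of the work surface, level with it; the furniture and walls round the work are solid. World frame = base frame: x ahead of the robot, y to its left, z up, the work surface at z = 0. Lengths are in mm, angles in rad, forces in N, time in s.
With the tool pointing down it reaches from about 225 to 725 mm from the base axis. Payload 3.1 kg.
Tool frame: the origin (TCP) lies at the very end of the fingers, on their centre line; the grasp point (between the pads) lies 19 mm behind it; z points along the fingers, y is the line along which they close (so a half turn about z gives the same grasp; the last joint's range is limited). The gripper opens to 85 mm and grips with 20 to 120 N. Pads are 22 mm wide; open, the fingers measure 114 mm over their backs; the gripper's body (76 mm by 85 mm) begins 54 mm behind the grasp point. The pads swing forward as they close: fully open they stand 13 mm farther back than shut.
Start: joints at [-1.422, 0.048, 0.099, 1.622, 0, 1.443], TCP at [143.456, -505.013, 231.312] pointing down, gripper open.
Joint ranges: [-2.91, 2.91], [-0.99, 1.94], [-1.21, 1.42], [-2.12, 2.29], [-1.49, 1.47], [-3.14, 3.14]. Speed limits (rad/s): [2.79, 2.79, 3.14, 3.14, 3.14, 3.14].

## Interface

Orientations are given as a rotation vector (axis times angle).
In Python, from rig import status, camera, ctrl, recognise, regions_of, tip_of gives the robot as it stands.
- The arm moves only by the tool jog_arm, never from a script. Its argument "targets" is a list of rows, each a list of 3 entries, a list of its own where there are three numbers: the turn, a rotation vector about the tool's x, y, z scaled (see below), then the shift along the tool's x, y, z scaled (see below), then the gripper's target within -1 to 1 (fully open at 1, half-way at 0, shut at -1). A call has 1 to 20 rows; each row shifts and turns the commanded pose from where the row before left it, along the tool's axes as they then stand; what a row does not reach is not made up. The controller multiplies each number of a shift by 150 mm and each number of a turn by 0.1 rad. A row lasts 1/10 s, in which the tool goes at most 50 mm and 8.59 degrees, less where a joint would pass 70% of its speed; a pose out of reach is approached as far as the arm can. A call with a number of a shift or a turn outside -1 to 1 is refused whole. A call with a gripper value outside its range is refused whole. The fingers move at their own pace and stop on an object; the grip force is fixed at half the most. Time passes only in rows, so rows that do not move let the fingers close. It gives the time, the measured TCP pose, the force, the opening and the grip force at its end, in the units of the state.
- status.state(): the state, without advancing time (a new reading comes with each control period).
- camera(name): name is "scene" or "top" or "wrist"; returns a dict with "color" (400x640x3 uint8, blue, green, red), "K" (3x3 intrinsics, pixels), "pose" (4x4, takes a point from camera to world coordinates); the wrist camera has in their place "hand_eye" (4x4, takes a point from camera to tool coordinates, whose origin is the TCP and whose axes are the flange's). Camera axes: x right, y down, z forward; pixel columns grow to the right and rows downward; lengths in mm; the calibration is good to about 2 mm. A picture is of the moment at which its call begins: read the wrist's pose just before it. There is no depth.
- ctrl.finish_job(): hands the job in; it is judged then, once.
Trained networks look in a picture, given as the dict that the camera call returned (one of the last four; its "shot" number tells which), for a name from the list of things; names that differ only in an ending like _2 or _b are one class to them, and where a whole thing is asked for, a point or a joint stands for the part that bears it (a point fixed in the world has none). Each returns a list of dicts, best first, with "p" (0 to 1); they miss things now and then, are a little off and sometimes report something else, mostly with a low value. They report only what shows in the picture. A call takes as long as a camera call. They do not tell look-alikes from the thing itself.
- recognise(picture, thing): "point" ([column, row] in pixels, amid what is visible of it).
- regions_of(picture, thing): "pixels" (400x640 bool, what is visible of it) and "point" ([column, row] in pixels, amid what is visible of it).
- tip_of(picture, thing): "point" ([column, row] in pixels: a listed point, or the origin of a listed thing).
The state is a dict: "clock": time; "qpos": joint angles; "joint_velocities": joint speeds; "effort": joint torques, N m; "eef_pos": TCP position; "tcp_rot": TCP orientation; "wrist_force": force on the tool from outside, world axes, zero at the start; "ft_torque": the same for the moment, N m; "gripper_width": finger opening in mm; "gripper_force": force on a finger pad.
Only numpy, scipy, OpenCV 4.12 (cv2) and the standard library are available. Lean on these libraries where they do the work, as an engineer would, in place of code of your own. Each camera call takes 0.05 s, during which the arm holds its last target. There are 200 camera calls.

## Task

Slide the loose aluminium plate along the feeder's loading table until it lies over the mouth of the spring feeder, against the back wall; then press it down onto the plate already in there, against the spring, until both orange side catches have snapped back fully over it and hold it level in the stack. Let go and leave the jars and the cap round the feeder where they stand.

Things in the scene. Friction and masses are not known exactly. Their poses are not given: they have to be found in the camera images.
- feeder: Bench-top plate feeder, fixed, blue base 170 x 310 mm, black plastic table, aluminium walls. Origin: on the bench under the centre of its square well; own z up. Plates are pushed in its own +y direction along the loading table (feeder y -230 to -52 mm) into the well. The well is open 101 mm in x and from y = -52 to +52 mm. Feeder surfaces are slick.
- table_edge (a point): Middle of the edge where the loading table meets the well; feeder y = -52 mm, axes as the feeder's. The table's flat top lies at this height (76.5 mm), 146 mm wide, far end open. Low lips, 10 mm high, stand at x = +-68 mm; guide rails, 20 mm high, funnel from x = +-66 mm at feeder y = -83 mm to +-51 mm at y = -58 mm.
- back_wall (a point): Middle of the top of the well's back wall, on its inner face: feeder y = +52 mm, 96 mm above the bench; the stop for a plate pushed in. The side walls of the well are as high; the catch housings at the sides, outside x = +-61 mm, reach 81 mm.
- mouth (a point): Centre of the well at the height of the catches' undersides, 62 mm above the bench: the top of a loaded stack. Axes as the feeder's.
- new_plate_center (a point): Centre (half-way up) of the loose aluminium plate to be loaded, 98 x 100 x 15 mm (own x, y, z), about 0.36 kg, lying flat on the loading table with up to about 8 mm sideways offset and 9 degrees of twist. Too wide to grasp: push it by its edge, press it on its top. Slid over the mouth it rests about 10 mm above the stack on the catches' ramps.
- loaded_plate_center (a point): Centre (half-way up) of the plate already in the feeder, 100 x 98 x 14 mm (own x, y, z), lying on the spring follower and pressed up against the catches, its top at the mouth point's height.
- follower (a joint): Sprung black platform under the stack. m, grows as it is pressed down: 0 with one plate held, about 0.015 with two, 0.0225 at its bottom stop. Spring: 12 N at 0, 400 N/m, upward.
- catch_a (a joint): Orange spring catch on the feeder's +x side, 44 mm long along y. m: 0 fully in (hook about 4 mm over the plate's edge), grows outward to 0.009. Its ramped top is pushed aside by a plate pressed down; it springs back once the plate's top is below its underside (62 mm above the bench). 2 N at 0, 250 N/m. Pressing a plate past both catches and the follower takes 3 N, rising to about 8 to 16 N at the end.
- catch_b (a joint): The same catch on the feeder's -x side, mirrored.
- flux_tub: Green and white tub, 57 mm across, 68 mm high, standing loose behind the feeder; origin at the centre of its underside. Leave alone.
- paste_jar: White jar, 48 mm across, 50 mm high, standing loose in front of the feeder; origin at the centre of its underside. Leave alone.
- spray_cap: Black spray can cap, 62 mm across, 50 mm high, standing loose behind the loading table; origin at the centre of its underside. Leave alone.
Not all that is in view belongs to the job. What is shaped like the part that bears new_plate_center but brown is not meant.

How it is judged (in metres and radians):
On the way:
1. the loose plate has been slid off the table and lies over the mouth, on top of the catches (x of new_plate_center in the frame of feeder between -0.005 and 0.005 m and y of new_plate_center in the frame of feeder between -0.005 and 0.005 m and z of new_plate_center in the frame of feeder between 0.066 and 0.088 m), for 0.1 s.
At the end, for the whole second after the job is handed in: the new plate lies in the well on top of the first one, level within 0.03 rad and centred within 5 mm, its centre 50.5 to 57 mm above the bench (top under the catches), both catches within 1 mm of fully in, the first plate still beneath it in the well, everything at rest (x of new_plate_center in the frame of feeder between -0.005 and 0.005 m and y of new_plate_center in the frame of feeder between -0.005 and 0.005 m and z of new_plate_center in the frame of feeder between 0.0505 and 0.057 m and x of loaded_plate_center in the frame of feeder between -0.005 and 0.005 m and y of loaded_plate_center in the frame of feeder between -0.005 and 0.005 m and z of loaded_plate_center in the frame of feeder between 0.035 and 0.043 m and angle between new_plate_center's own z axis and vertical below 0.03 rad and value of joint each of catch_a, catch_b below 0.001 m and velocity of joint follower below 0.01 m/s); the robot touches nothing.
It fails at once if a bystanding tub, jar or cap is moved more than 15 mm (distance of any of flux_tub, paste_jar, spray_cap from where it was at the start of the episode above 0.015 m).
It also fails if it takes over 42 s, if anything falls off the work surface, if the arm or the gripper's body presses on something with over 40 N, if the wrist force passes 120 N, or if a joint passes its speed limit or range.

## Working session

There is one attempt and no reset: what is moved stays moved. The work goes in short steps, Python scripts to look and compute and a tool call to move; the robot and the scene stay as the last step left them, time stands still between calls to the robot, and variables do not carry over. Pictures are saved under pics/ and viewed, at most 10 in all, crops included, and the job is handed in when it is done.

Besides the shell and the picture viewer there is one more tool, called after ">>>" by a JSON object that holds its "api" and its "payload", one argument or row to a line. jog_arm: Moves the arm, as the interface text tells. Shifts and turns lie within -1 to 1; 1 stands for 150 mm of shift or 0.1 rad of turn. Its arguments: {"type":"object","properties":{"targets":{"type":"array","items":{"type":"array"}}},"required":["targets"]}

```bash
mkdir -p pics
cat > h.py <<'E'
import numpy as np,cv2
from rig import status,camera,ctrl,recognise,regions_of,tip_of
def ray(c,px):
    K=np.array(c["K"]);P=np.array(c["pose"])
    d=P[:3,:3]@np.linalg.solve(K,[px[0],px[1],1.]);return P[:3,3],d
def atz(c,px,z):
    o,d=ray(c,px);return o+d*(z-o[2])/d[2]
def tri(a,pa,b,pb):
    A=np.zeros((3,3));v=np.zeros(3)
    for c,p in((a,pa),(b,pb)):
        o,d=ray(c,p);d=d/np.linalg.norm(d);M=np.eye(3)-np.outer(d,d);A+=M;v+=M@o
    return np.linalg.solve(A,v)
E
python3 - <<'E'
from h import *
np.set_printoptions(precision=1,suppress=True)
s=status.state();print(s)
cs={n:camera(n) for n in("scene","top")}
for n,c in cs.items():
    cv2.imwrite(f"pics/{n}0.png",c["color"]);print(n,np.array(c["pose"])[:3,3])
    for t in["feeder","table_edge","back_wall","mouth","new_plate_center","loaded_plate_center","flux_tub","paste_jar","spray_cap"]:
        print(t,[(np.round(r["point"],1),round(r["p"],2)) for r in tip_of(c,t)[:3]])
E
```

```text
{'clock': 0.0, 'qpos': array([-1.4,  0. ,  0.1,  1.6,  0. ,  1.4]), 'joint_velocities': array([-0., -0.,  0., -0., -0., -0.]), 'effort': array([  0. , -33.9,  32. ,   0. ,  -0. ,  -0. ]), 'eef_pos': array([ 143.4, -504.4,  230.1]), 'tcp_rot': array([-3.1, -0.4,  0. ]), 'wrist_force': array([-0.1,  0.6, -0.2]), 'ft_torque': array([-0., -0.,  0.]), 'gripper_force': 0.0, 'gripper_width': 85.4213101030622}
scene [-191.8  583.9  704.6]
feeder [(array([322.2, 229.3]), 0.8), (array([305.5, 205.6]), 0.44)]
table_edge [(array([340.2, 195.6]), 0.83)]
back_wall [(array([307.2, 208.3]), 0.81)]
mouth [(array([343.7, 179.1]), 0.65), (array([320.4, 210.2]), 0.59)]
new_plate_center [(array([249. , 263.9]), 0.67), (array([370.1, 173.7]), 0.63)]
loaded_plate_center [(array([325.2, 214.6]), 0.76)]
flux_tub [(array([293.3, 198.4]), 0.75)]
paste_jar [(array([361.4, 256.6]), 0.84)]
spray_cap [(array([342.1, 179.1]), 0.49), (array([320.7, 230. ]), 0.45)]
top [ 434.5  134.6 1006.1]
feeder []
table_edge [(array([339. , 197.6]), 0.85)]
back_wall [(array([290.3, 204.3]), 0.93)]
mouth []
new_plate_center [(array([227.3, 218.9]), 0.97), (array([328.2, 262.6]), 0.66), (array([391.4, 185.2]), 0.62)]
loaded_plate_center [(array([314.4, 202.5]), 0.94)]
flux_tub [(array([314.4, 146.6]), 0.97)]
paste_jar [(array([326.4, 261.9]), 0.66)]
spray_cap [(array([385.7, 139.7]), 0.69)]
```

View pics/scene0.png

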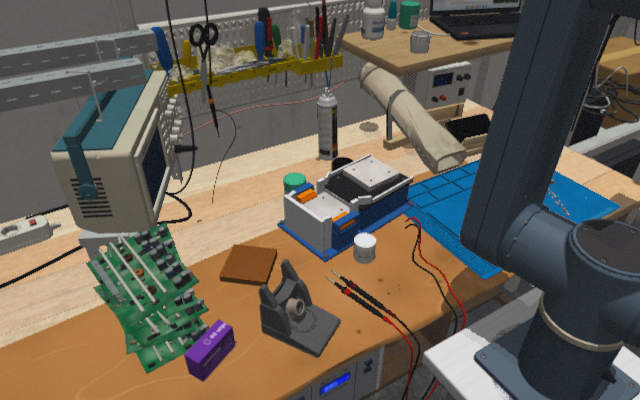

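View pics/top0.png

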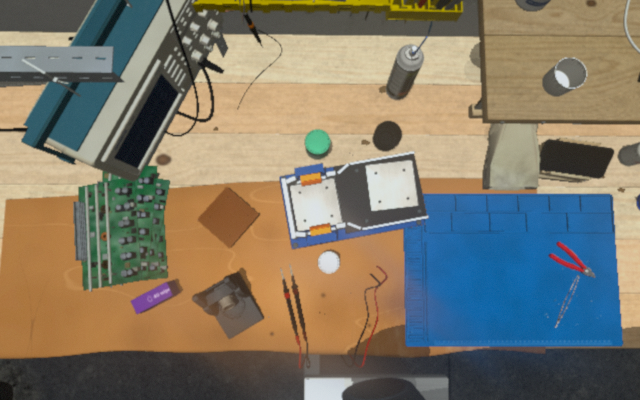

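The scene view shows the feeder at about (345,205), with the aluminium plate on its table at (370,174). The brown look-alike is at (249,264).

In the top view, the candidates are:
- the aluminium plate on the table at (391,185), which I choose because it's aluminium and lying on the loading table
- the loaded plate in the well at (314,203)
- the brown plate at (228,218)

I'll check the choice in one crop and measure it.

Run:
```python
from h import *
np.set_printoptions(precision=1,suppress=True)
c=camera("top");s=camera("scene")
cv2.imwrite("pics/crop.png",cv2.resize(c["color"][125:285,265:445],None,fx=3.6,fy=3.6,interpolation=cv2.INTER_CUBIC))
def near(l,p):
    l=[r for r in l if np.linalg.norm(np.array(r["point"])-p)<25];return l[0]["point"] if l else None
for t,pt,ps,z in[("table_edge",(339,197),(340,195),76.5),("back_wall",(290,204),(307,208),96),("new_plate_center",(391,185),(370,174),84),("loaded_plate_center",(314,203),(325,214),55)]:
    a=near(tip_of(c,t),pt);b=near(tip_of(s,t),ps)
    print(t,a,b,"tri",tri(c,a,s,b) if a is not None and b is not None else None,"top@z",atz(c,a,z) if a is not None else None, "scene@z",atz(s,b,z) if b is not None else None)
for r in regions_of(c,"new_plate_center"):
    m=r["pixels"].astype(np.uint8);R=cv2.minAreaRect(cv2.findNonZero(m));print(r["p"],R)
    q=np.array([atz(c,p,91.5)[:2] for p in cv2.boxPoints(R)]);print(q,q.mean(0),np.linalg.norm(np.diff(q,axis=0),axis=1))
for t,z in[("flux_tub",68),("paste_jar",50),("spray_cap",50)]:
    for r in regions_of(c,t)[:2]: print(t,r["p"],r["point"],atz(c,r["point"],z))
```

```text
table_edge [338.8, 199.8] [336.4, 196.1] tri [537.4  89.   72.8] top@z [534.8  86.1  76.5] scene@z [535.4  94.9  76.5]
back_wall [287.4, 207.5] [307.2, 207.1] tri [513.5 190.   96.6] top@z [516.2 194.   96. ] scene@z [511. 186.  96.]
new_plate_center [393.2, 186.8] [372.4, 175.0] tri [563.9 -29.7  76.5] top@z [562.3 -29.2  84. ] scene@z [555.5 -21.5  84. ]
loaded_plate_center [315.5, 204.4] [325.1, 210.9] tri [525.5 133.9  55.8] top@z [526.9 135.7  55. ] scene@z [525.  131.5  55. ]
0.78 ((390.300048828125, 185.9000244140625), (48.49757766723633, 48.993717193603516), 82.87498474121094)
[[607.8  35.5]
 [621.5 -68.1]
 [518.9 -78.6]
 [505.7  23.7]] [563.5 -21.9] [104.5 103.2 103.2]
0.7 ((227.79998779296875, 217.39999389648438), (45.33497619628906, 46.07213592529297), 42.51044845581055)
[[491.8 384.2]
 [563.2 321.8]
 [499.2 250.8]
 [428.9 313.5]] [495.8 317.6] [94.8 95.6 94.2]
flux_tub 0.69 [316.5, 144.3] [657.2 134.1  68. ]
paste_jar 0.95 [328.8, 263.1] [400.4 106.5  50. ]
spray_cap 0.91 [388.2, 138.5] [675.7 -25.8  50. ]
spray_cap 0.2 [319.5, 144.3] [661.5 127.4  50. ]
```

View pics/crop.png

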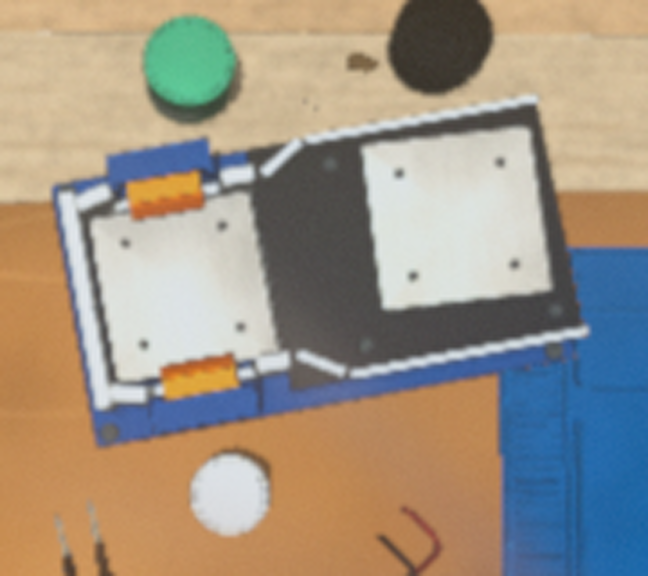

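The crop confirms the choice: bare aluminium with four holes, corners (362,145), (528,128), (551,288) and (384,310), lying on the black table between the lips. Next I fit the feeder pose from the lips, walls and catches, then work out the approach.

```bash
cat >> h.py <<'E'
from scipy.spatial.transform import Rotation as Ro
def rot(a): return np.array([[np.cos(a),-np.sin(a)],[np.sin(a),np.cos(a)]])
def rel(F,yaw,goal_f,z,s=None):
    """tool-frame shift (mm) from present pose and yaw to go, for TCP goal in feeder xy + z; tool y along +-feeder x"""
    s=s or status.state();R=Ro.from_rotvec(s["tcp_rot"]).as_matrix()
    g=np.r_[F+rot(yaw)@np.array(goal_f),z]
    best=None
    for sg in(1,-1):
        y=np.r_[sg*rot(yaw)[:,0],0];D=np.c_[np.cross(y,[0,0,-1.]),y,[0,0,-1.]]
        v=Ro.from_matrix(R.T@D).as_rotvec()
        if best is None or np.linalg.norm(v)<np.linalg.norm(best):best=v
    d=g-s["eef_pos"];return g,R.T@d,best
E
python3 - <<'E'
from h import *
np.set_printoptions(precision=2,suppress=True)
c=camera("top")
w=lambda p,z:atz(c,(p[0]/3.6+265-.36,p[1]/3.6+125-.36),z)[:2]
L=[w(p,86.5) for p in[(350,373),(585,331),(305,140),(537,98)]]
ys=[L[0]-L[1],L[2]-L[3]]
print("angles",[np.degrees(np.arctan2(-v[0],v[1])) for v in ys])
a=np.mean([np.arctan2(-v[0],v[1]) for v in ys])
f=lambda q:rot(a).T@q
print("lip x",[f(q)[0] for q in L])
ca=f(w((165,193),66)),f(w((200,378),66));print("catches",ca)
bw=[f(w(p,96)) for p in[(79,212),(107,388)]];te=[f(w(p,76.5)) for p in[(250,185),(277,350)]]
print("backwall",bw,"edge",te)
cx=np.mean([f(q)[0] for q in L]);cy=np.mean([ca[0][1],ca[1][1],bw[0][1]-52,bw[1][1]-52,te[0][1]+52,te[1][1]+52])
F=rot(a)@[cx,cy];print("F",F,"yaw",a)
P=[rot(a).T@(w(p,91.5)-F) for p in[(362,145),(528,128),(551,288),(384,310)]];print("plate in feeder",np.array(P),np.mean(P,0))
print(rel(F,a,(0,-245),230)); s=status.state();print(Ro.from_rotvec(s["tcp_rot"]).as_matrix())
E
```

```text
angles [np.float64(10.252462362483639), np.float64(10.7096704401724)]
lip x [np.float64(473.13441411317547), np.float64(472.5753558240483), np.float64(612.9405055965486), np.float64(613.5017665965893)]
catches (array([599.61,  38.39]), array([486.66,  37.54]))
backwall [array([592.74,  89.95]), array([489.46,  91.53])] edge [array([593.75, -12.07]), array([494.34,  -9.8 ])]
F [526.84 137.38] yaw 0.18292911782332733
plate in feeder [[  60.17 -119.48]
 [  52.86 -218.  ]
 [ -42.43 -212.1 ]
 [ -37.66 -113.57]] [   8.24 -165.79]
(array([ 571.4 , -103.53,  230.  ]), array([ 521.37, -269.3 ,    1.31]), array([ 0.  ,  0.  , -1.48]))
[[ 0.96  0.27  0.  ]
 [ 0.27 -0.96 -0.  ]
 [-0.    0.   -1.  ]]
```

>>> {"api": "jog_arm", "payload": {
  "targets": [
    [[0,0,-1],[0,0,0],0],
    [[0,0,-1],[0,0,0],0],
    [[0,0,-1],[0,0,0],0],
    [[0,0,-1],[0,0,0],0],
    [[0,0,-1],[0,0,0],0],
    [[0,0,-1],[0,0,0],0],
    [[0,0,-1],[0,0,0],0],
    [[0,0,-1],[0,0,0],0],
    [[0,0,-1],[0,0,0],0],
    [[0,0,-1],[0,0,0],0],
    [[0,0,-1],[0,0,0],0],
    [[0,0,-1],[0,0,0],0],
    [[0,0,-1],[0,0,0],0],
    [[0,0,-1],[0,0,0],0],
    [[0,0,-0.8],[0,0,0],0]
  ]
}}

```text
clock: 3.25
eef_pos: [143.5, -505.0, 231.3]
tcp_rot: [2.001, 2.422, -0.0]
wrist_force: [-0.5, -0.3, 0.7]
gripper_width: 42.7
gripper_force: 0.0
```

>>> {"api": "jog_arm", "payload": {
  "targets": [
    [[0,0,0],[0.14,0.22,0],0],
    [[0,0,0],[0.14,0.22,0],0],
    [[0,0,0],[0.14,0.22,0],0],
    [[0,0,0],[0.14,0.22,0],0],
    [[0,0,0],[0.14,0.22,0],0],
    [[0,0,0],[0.14,0.22,0],0],
    [[0,0,0],[0.14,0.22,0],0],
    [[0,0,0],[0.14,0.22,0],0],
    [[0,0,0],[0.14,0.22,0],0],
    [[0,0,0],[0.14,0.22,0],0],
    [[0,0,0],[0.14,0.22,0],0],
    [[0,0,0],[0.14,0.22,0],0],
    [[0,0,0],[0.14,0.22,0],0],
    [[0,0,0],[0.14,0.22,0],0],
    [[0,0,0],[0.14,0.22,0],0]
  ]
}}

```text
clock: 4.75
eef_pos: [572.7, -102.6, 231.4]
tcp_rot: [2.005, 2.418, -0.0]
wrist_force: [-0.3, -1.0, 0.9]
gripper_width: 42.5
gripper_force: 0.0
```

```bash
cat >> h.py <<'E'
F0=np.array([526.84,137.38]);YAW=.1829
def rep(goal=(0,-245),z=230):
    s=status.state();print(round(s["clock"],2),"w",round(s["gripper_width"],1),"feeder",rot(YAW).T@(s["eef_pos"][:2]-F0),s["eef_pos"][2],"f",s["wrist_force"],"shift/150,turn",rel(F0,YAW,goal,z)[1]/150,rel(F0,YAW,goal,z)[2])
E
python3 - <<'E'
from h import *
np.set_printoptions(precision=3,suppress=True)
rep()
s=status.state();w=camera("wrist");cv2.imwrite("pics/w1.png",w["color"])
T=np.eye(4);T[:3,:3]=Ro.from_rotvec(s["tcp_rot"]).as_matrix();T[:3,3]=s["eef_pos"];w["pose"]=T@np.array(w["hand_eye"])
for t,z in[("table_edge",76.5),("back_wall",96),("new_plate_center",84),("loaded_plate_center",55)]:
    for r in tip_of(w,t)[:2]: print(t,r["p"],r["point"],rot(YAW).T@(atz(w,r["point"],z)[:2]-F0))
for r in regions_of(w,"new_plate_center")[:1]:
    q=cv2.boxPoints(cv2.minAreaRect(cv2.findNonZero(r["pixels"].astype(np.uint8))))
    print(np.array([rot(YAW).T@(atz(w,p,91.5)[:2]-F0) for p in q]))
E
```

```text
4.75 w 42.5 feeder [   1.486 -244.341] 231.37303735098743 f [-0.323 -0.992  0.906] shift/150,turn [-0.004 -0.01   0.009] [0.    0.    0.003]
new_plate_center 0.88 [332.0, 81.2] [   6.245 -164.995]
[[ -51.041 -212.171]
 [ -38.445 -112.338]
 [  58.786 -118.616]
 [  57.62  -220.07 ]]
```

View pics/w1.png

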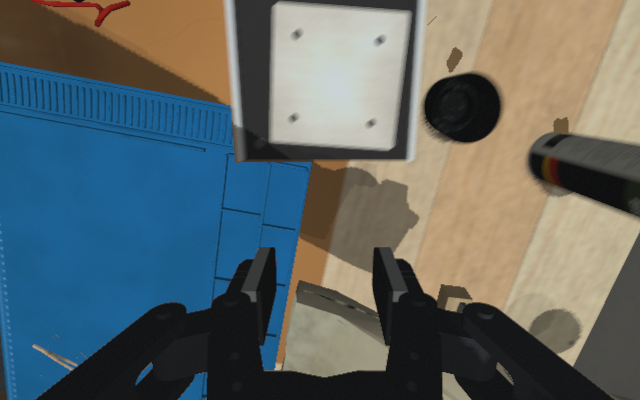

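The wrist view shows the plate at (340,75) and the spray cap at (462,107). The tan sleeve of a background object reaches to about (330,310), near the hand, so I'll check how far away it is before going down.

Run:
```python
from h import *
np.set_printoptions(precision=1,suppress=True)
c=camera("top");s=camera("scene")
cv2.imwrite("pics/t2.png",np.vstack([cv2.resize(c["color"][90:240,360:560],(600,450))[:300],cv2.resize(s["color"][50:200,330:530],(600,450))[:300]]))
for a,b in[((485,187),(437,168)),((537,187),(464,152)),((488,130),(362,68))]: print(tri(c,a,s,b))
print([atz(c,(485,187),z) for z in(0,100,200)])
```

```text
[ 569.8 -252.4   21.3]
[ 570.9 -357.9   40.1]
[ 647.7 -100.   314. ]
[array([ 574.5, -258.4,    0. ]), array([ 560.6, -219.4,  100. ]), array([ 546.7, -180.3,  200. ])]
```

View pics/t2.png

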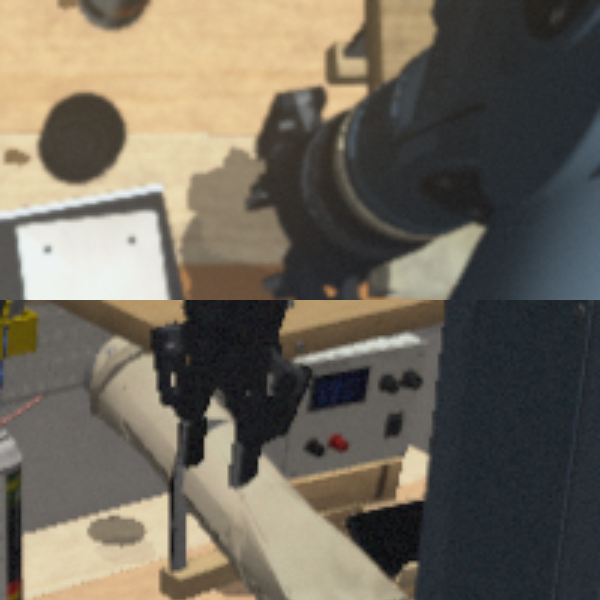

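The sleeve's low end lies near y = -252 mm, about 150 mm from the tool, so it's clear. Descending behind the plate.

>>> {"api": "jog_arm", "payload": {
  "targets": [
    [[0,0,0],[0,-0.01,0.2],0],
    [[0,0,0],[0,0,0.2],0],
    [[0,0,0],[0,0,0.2],0],
    [[0,0,0],[0,0,0.2],0],
    [[0,0,0],[0,0,0.1],0],
    [[0,0,0],[0,0,0.1],0],
    [[0,0,0],[0,0,0.01],0],
    [[0,0,0],[0.04,0,0],0],
    [[0,0,0],[0.04,0,0],0],
    [[0,0,0],[0.04,0,0],0],
    [[0,0,0],[0.04,0,0],0],
    [[0,0,0],[0.04,0,0],0]
  ]
}}

```text
clock: 6.35
eef_pos: [565.8, -74.7, 81.3]
tcp_rot: [2.003, 2.415, 0.001]
wrist_force: [-0.2, -1.4, 2.1]
gripper_width: 42.5
gripper_force: 1.0
```

```bash
cat >> h.py <<'E'
def look(name):
    np.set_printoptions(precision=2,suppress=True)
    rep((0,-61),80);c=camera("top");s=camera("scene")
    a=cv2.resize(c["color"][150:270,265:445],(600,400),interpolation=cv2.INTER_CUBIC)
    cv2.imwrite(f"pics/{name}.png",a)
    b=cv2.resize(s["color"][140:260,265:425],(600,450),interpolation=cv2.INTER_CUBIC);cv2.imwrite(f"pics/{name}s.png",b)
E
python3 -c "
from h import *
look('p1')"
```

```text
6.35 w 42.5 feeder [  -0.25 -215.68] 81.2803376352302 f [-0.17 -1.44  2.13] shift/150,turn [1.03 0.   0.01] [0. 0. 0.]
```

View pics/p1s.png

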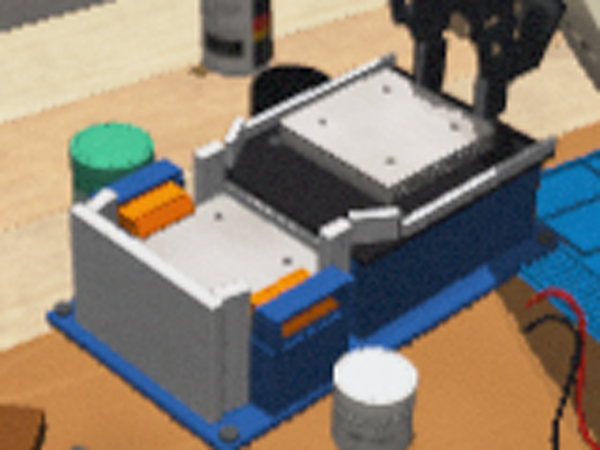

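The fingers are against the plate's rear edge and it's straightening. Pushing on.

>>> {"api": "jog_arm", "payload": {
  "targets": [
    [[0,0,0],[0.04,0,0],0],
    [[0,0,0],[0.04,0,0],0],
    [[0,0,0],[0.04,0,0],0],
    [[0,0,0],[0.04,0,0],0],
    [[0,0,0],[0.04,0,0],0],
    [[0,0,0],[0.04,0,0],0],
    [[0,0,0],[0.04,0,0],0],
    [[0,0,0],[0.04,0,0],0],
    [[0,0,0],[0.04,0,0],0],
    [[0,0,0],[0.04,0,0],0],
    [[0,0,0],[0.04,0,0],0],
    [[0,0,0],[0.04,0,0],0],
    [[0,0,0],[0.04,0,0],0],
    [[0,0,0],[0.04,0,0],0],
    [[0,0,0],[0.04,0,0],0],
    [[0,0,0],[0.04,0,0],0],
    [[0,0,0],[0.03,0,0],0],
    [[0,0,0],[0.03,0,0],0],
    [[0,0,0],[0.03,0,0],0],
    [[0,0,0],[0.03,0,0],0]
  ]
}}

```text
clock: 8.45
eef_pos: [544.1, 37.7, 80.2]
tcp_rot: [2.005, 2.417, 0.002]
wrist_force: [0.1, -2.5, 1.6]
gripper_width: 42.4
gripper_force: 1.1
```

```bash
python3 -c "
from h import *
look('p2')"
```

```text
8.45 w 42.4 feeder [  -1.2  -101.11] 80.19472926920987 f [ 0.09 -2.5   1.65] shift/150,turn [0.27 0.01 0.  ] [ 0. -0.  0.]
```

View pics/p2s.png

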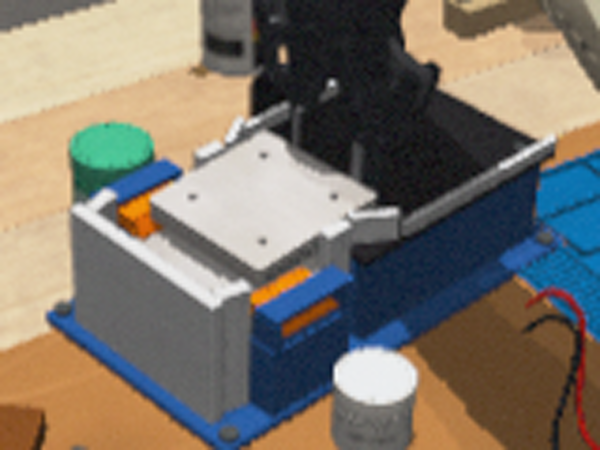

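The plate has passed the rails and is halfway over the mouth. I'll keep pushing slowly to the back wall.

>>> {"api": "jog_arm", "payload": {
  "targets": [
    [[0,0,0],[0.025,0,0],0],
    [[0,0,0],[0.025,0,0],0],
    [[0,0,0],[0.025,0,0],0],
    [[0,0,0],[0.025,0,0],0],
    [[0,0,0],[0.025,0,0],0],
    [[0,0,0],[0.025,0,0],0],
    [[0,0,0],[0.025,0,0],0],
    [[0,0,0],[0.025,0,0],0],
    [[0,0,0],[0.025,0,0],0],
    [[0,0,0],[0.015,0,0],0],
    [[0,0,0],[0.015,0,0],0],
    [[0,0,0],[0,0,0],0]
  ]
}}

```text
clock: 9.75
eef_pos: [536.6, 75.4, 80.0]
tcp_rot: [-2.005, -2.418, -0.001]
wrist_force: [-0.2, -0.8, -0.2]
gripper_width: 42.8
gripper_force: 0.5
```

```bash
python3 -c "
from h import *
look('p3')
c=camera('top')
for r in regions_of(c,'new_plate_center')[:3]:
    q=cv2.boxPoints(cv2.minAreaRect(cv2.findNonZero(r['pixels'].astype(np.uint8))))
    print(r['p'],np.array([rot(YAW).T@(atz(c,p,87)[:2]-F0) for p in q]))"
```

```text
9.75 w 42.8 feeder [ -1.64 -62.7 ] 79.95349964816648 f [-0.19 -0.8  -0.22] shift/150,turn [ 0.01  0.01 -0.  ] [ 0. -0.  0.]
0.81 [[  9.01 248.81]
 [ 68.13 176.51]
 [ -4.44 119.09]
 [-62.48 191.51]]
0.76 [[ 48.53  49.34]
 [ 47.59 -36.78]
 [-52.16 -34.96]
 [-50.89  50.16]]
```

View pics/p3s.png

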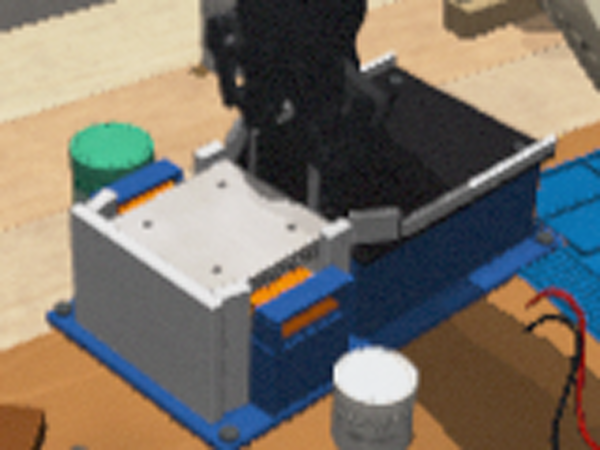

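The plate's front edge is at about y = +50 mm, almost at the wall. I'll nudge it in 1.5 mm steps and watch the force.

>>> {"api": "jog_arm", "payload": {
  "targets": [
    [[0,0,0],[0.01,0,0],0],
    [[0,0,0],[0.01,0,0],0],
    [[0,0,0],[0,0,0],0]
  ]
}}

```text
clock: 10.25
eef_pos: [536.3, 77.7, 80.1]
tcp_rot: [2.005, 2.417, 0.0]
wrist_force: [0.7, -3.5, 0.1]
gripper_width: 42.8
gripper_force: 1.4
```

>>> {"api": "jog_arm", "payload": {
  "targets": [
    [[0,0,0],[0.01,0,0],0],
    [[0,0,0],[0,0,0],0]
  ]
}}

```text
clock: 10.45
eef_pos: [536.2, 78.2, 80.0]
tcp_rot: [2.005, 2.416, -0.002]
wrist_force: [1.2, -5.0, 0.3]
gripper_width: 42.4
gripper_force: 2.6
```

The force is rising and motion has stopped, so the plate is against the wall. I'll back off, lift and move over the centre.

>>> {"api": "jog_arm", "payload": {
  "targets": [
    [[0,0,0],[-0.05,0,0],0],
    [[0,0,0],[-0.05,0,0],0],
    [[0,0,0],[0,0,-0.15],0],
    [[0,0,0],[0,0,-0.15],0],
    [[0,0,0],[0.2,0,0],0],
    [[0,0,0],[0.2,0.01,0],0],
    [[0,0,0],[0.1,0,0],0],
    [[0,0,0],[0,0,0],0],
    [[0,0,0],[0,0,0.1],0],
    [[0,0,0],[0,0,0.05],0],
    [[0,0,0],[0,0,0],0]
  ]
}}

```text
clock: 11.55
eef_pos: [524.3, 137.4, 99.3]
tcp_rot: [-2.005, -2.414, 0.006]
wrist_force: [-0.0, 0.3, 0.1]
gripper_width: 43.0
gripper_force: 0.0
```

```bash
python3 -c "
from h import *
look('p4');rep((0,0),80)"
```

```text
11.55 w 43.0 feeder [-2.51  0.48] 99.33631368021491 f [-0.    0.35  0.07] shift/150,turn [-0.41  0.02  0.13] [-0.01 -0.    0.  ]
11.65 w 42.7 feeder [-1.27  0.6 ] 101.27144452959183 f [ 0.19 -0.39 -0.25] shift/150,turn [-0.    0.01  0.14] [-0. -0.  0.]
```

View pics/p4s.png

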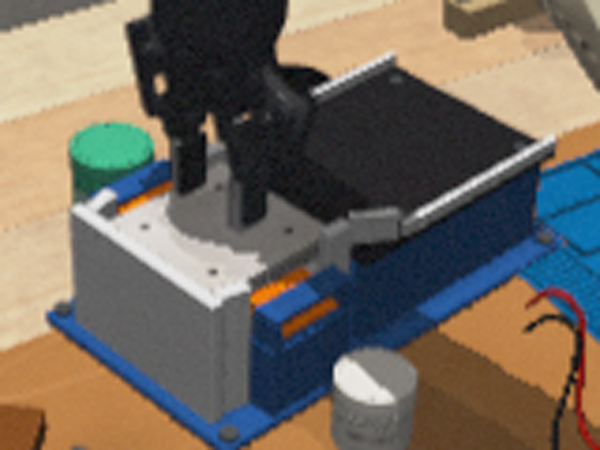

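The plate lies flush over the mouth with the fingers above its centre. Pressing down in stages.

>>> {"api": "jog_arm", "payload": {
  "targets": [
    [[0,0,0],[0,0.01,0.03],0],
    [[0,0,0],[0,0,0.03],0],
    [[0,0,0],[0,0,0.03],0],
    [[0,0,0],[0,0,0.03],0],
    [[0,0,0],[0,0,0.03],0],
    [[0,0,0],[0,0,0.03],0],
    [[0,0,0],[0,0,0],0]
  ]
}}

```text
clock: 12.35
eef_pos: [527.7, 138.9, 75.3]
tcp_rot: [2.005, 2.418, 0.001]
wrist_force: [0.8, -0.5, 2.0]
gripper_width: 42.4
gripper_force: 0.9
```

>>> {"api": "jog_arm", "payload": {
  "targets": [
    [[0,0,0],[0,0,0.02],0],
    [[0,0,0],[0,0,0.02],0],
    [[0,0,0],[0,0,0],0]
  ]
}}

```text
clock: 12.65
eef_pos: [527.7, 139.0, 70.1]
tcp_rot: [2.005, 2.418, 0.001]
wrist_force: [0.3, -0.2, 4.6]
gripper_width: 43.0
gripper_force: 2.2
```

>>> {"api": "jog_arm", "payload": {
  "targets": [
    [[0,0,0],[0,0,0.02],0],
    [[0,0,0],[0,0,0.02],0],
    [[0,0,0],[0,0,0],0]
  ]
}}

```text
clock: 12.95
eef_pos: [527.8, 139.0, 64.6]
tcp_rot: [2.005, 2.418, 0.001]
wrist_force: [-2.3, 0.3, 6.9]
gripper_width: 42.7
gripper_force: 3.3
```

>>> {"api": "jog_arm", "payload": {
  "targets": [
    [[0,0,0],[0,0,0.02],0],
    [[0,0,0],[0,0,0.01],0],
    [[0,0,0],[0,0,0],0]
  ]
}}

```text
clock: 13.25
eef_pos: [527.8, 139.0, 60.7]
tcp_rot: [2.005, 2.418, 0.001]
wrist_force: [-2.6, -0.9, 9.7]
gripper_width: 42.8
gripper_force: 4.6
```

>>> {"api": "jog_arm", "payload": {
  "targets": [
    [[0,0,0],[0,0,0.01],0],
    [[0,0,0],[0,0,0.01],0],
    [[0,0,0],[0,0,0],0]
  ]
}}

```text
clock: 13.55
eef_pos: [527.8, 139.0, 57.7]
tcp_rot: [2.005, 2.418, 0.001]
wrist_force: [-3.3, -0.4, 10.2]
gripper_width: 43.0
gripper_force: 5.1
```

>>> {"api": "jog_arm", "payload": {
  "targets": [
    [[0,0,0],[0,0,0.01],0],
    [[0,0,0],[0,0,0.01],0],
    [[0,0,0],[0,0,0],0]
  ]
}}

```text
clock: 13.85
eef_pos: [527.8, 139.0, 55.0]
tcp_rot: [2.005, 2.418, 0.002]
wrist_force: [-3.3, -0.7, 11.2]
gripper_width: 42.5
gripper_force: 5.7
```

>>> {"api": "jog_arm", "payload": {
  "targets": [
    [[0,0,0],[0,0,0.01],0],
    [[0,0,0],[0,0,0.01],0],
    [[0,0,0],[0,0,0],0]
  ]
}}

```text
clock: 14.15
eef_pos: [527.8, 139.0, 52.5]
tcp_rot: [2.005, 2.417, 0.002]
wrist_force: [-4.1, -1.1, 13.0]
gripper_width: 42.8
gripper_force: 6.2
```

```bash
python3 -c "
from h import *
look('p5');rep((0,0),80)"
```

```text
14.15 w 42.8 feeder [1.27 1.38] 52.5160583028327 f [-4.14 -1.1  12.99] shift/150,turn [-0.42 -0.01 -0.18] [0. 0. 0.]
14.25 w 42.3 feeder [1.28 1.37] 52.49373085848741 f [-5.57 -0.56 12.43] shift/150,turn [-0.01 -0.01 -0.18] [0. 0. 0.]
```

View pics/p5s.png

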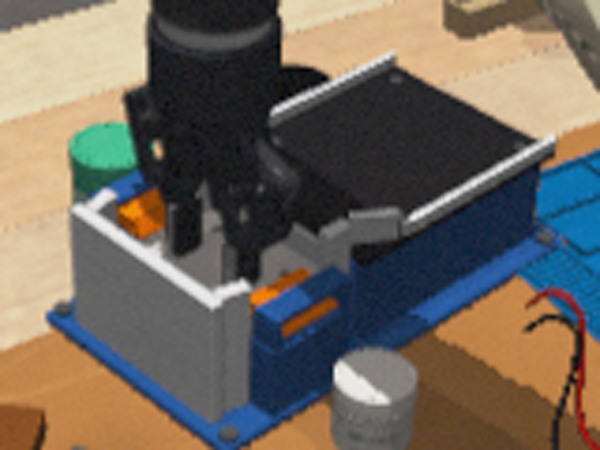

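The plate is well down and both orange catches look to be over its edges. That was my tenth and last picture. I'll press to the follower's stop for certainty.

>>> {"api": "jog_arm", "payload": {
  "targets": [
    [[0,0,0],[0,0,0.01],0],
    [[0,0,0],[0,0,0.005],0],
    [[0,0,0],[0,0,0],0]
  ]
}}

```text
clock: 14.55
eef_pos: [527.9, 139.0, 52.4]
tcp_rot: [2.004, 2.417, 0.002]
wrist_force: [-7.5, -1.3, 21.0]
gripper_width: 42.7
gripper_force: 10.5
```

>>> {"api": "jog_arm", "payload": {
  "targets": [
    [[0,0,0],[0,0,0.01],0],
    [[0,0,0],[0,0,0],0]
  ]
}}

```text
clock: 14.75
eef_pos: [527.9, 139.0, 52.3]
tcp_rot: [2.004, 2.417, 0.003]
wrist_force: [-9.9, -2.4, 26.6]
gripper_width: 42.6
gripper_force: 13.4
```

The bottom stop is reached: force jumped with no further travel. Lifting straight off and checking numerically.

>>> {"api": "jog_arm", "payload": {
  "targets": [
    [[0,0,0],[0,0,-0.03],0],
    [[0,0,0],[0,0,-0.03],0],
    [[0,0,0],[0,0,-0.05],0],
    [[0,0,0],[0,0,-0.1],0],
    [[0,0,0],[0,0,-0.2],0],
    [[0,0,0],[0,0,-0.3],0],
    [[0,0,0],[0,0,-0.3],0],
    [[0,0,0],[-0.3,0,0],0],
    [[0,0,0],[-0.3,0,0],0],
    [[0,0,0],[-0.3,0,0],0],
    [[0,0,0],[-0.3,0,0],0],
    [[0,0,0],[-0.3,0,0],0],
    [[0,0,0],[-0.3,0,0],0],
    [[0,0,0],[0,0,0],0]
  ]
}}

```text
clock: 16.15
eef_pos: [577.6, -132.0, 196.5]
tcp_rot: [2.013, 2.411, -0.003]
wrist_force: [-0.6, -0.3, 0.1]
gripper_width: 42.5
gripper_force: 0.0
```

```bash
python3 -c "
from h import *
np.set_printoptions(precision=1,suppress=True)
rep()
for n in('top','scene'):
    c=camera(n);I=c['color'];O=cv2.imread(f'pics/{n}0.png')
    for nm,J in(('before',O),('now',I)):
        h=cv2.cvtColor(J,cv2.COLOR_BGR2HSV);m=cv2.inRange(h,(4,170,130),(20,255,255))
        r=(slice(150,260),slice(270,350)) if n=='top' else (slice(170,260),slice(280,370))
        k,l,st,ce=cv2.connectedComponentsWithStats(np.ascontiguousarray(m[r]))
        print(n,nm,[(st[i],ce[i]) for i in range(1,k) if st[i][4]>25])
    if n=='top':
        d=cv2.absdiff(I,O)[160:250,280:345].max(2);print('diff pixels well',(d>40).sum())
        for r in regions_of(c,'loaded_plate_center')[:2]+regions_of(c,'new_plate_center')[:2]:
            q=cv2.boxPoints(cv2.minAreaRect(cv2.findNonZero(r['pixels'].astype(np.uint8))));q=np.array([rot(YAW).T@(atz(c,p,62)[:2]-F0) for p in q]);print(r['p'],q.mean(0),q.tolist())
        for t,z in(('flux_tub',68),('paste_jar',50),('spray_cap',50)): print(t,[atz(c,r['point'],z) for r in regions_of(c,t)[:1]])
"
```

```text
16.15 w 42.5 feeder [   0.9 -274.1] 196.48136508261078 f [-0.6 -0.3  0.1] shift/150,turn [ 0.2 -0.  -0.2] [-0.  0. -0.]
top before [(array([ 31,  23,  20,  12, 165], dtype=int32), array([40.6, 28.6])), (array([ 41,  75,  19,  10, 141], dtype=int32), array([49.9, 79.2]))]
top now [(array([ 31,  23,  20,  12, 140], dtype=int32), array([40.3, 28.9])), (array([40, 75, 20,  6, 68], dtype=int32), array([49.6, 77.3]))]
diff pixels well 184
0.32 [ 121.2 -180.9] [[125.08806631542575, -136.09412582055023], [165.46861473769775, -193.6761011769751], [117.15152044386399, -225.77456703115234], [77.26012515903382, -168.21247813570275]]
0.57 [  5.6 188.8] [[12.245915691406173, 255.4780825633525], [73.15885594450677, 182.19994914370315], [-1.6717596363010612, 122.04624015108584], [-61.48120705353708, 195.47131862791943]]
0.55 [-0.3  2.3] [[48.88743696925294, 52.87327794623374], [49.27064384666358, -48.25149135142484], [-49.64335534456479, -47.77404168709024], [-49.62407777402536, 52.2191508259714]]
flux_tub [array([655.6, 135.2,  68. ])]
paste_jar [array([398.7, 107.6,  50. ])]
spray_cap [array([680.7, -21.6,  50. ])]
scene before [(array([ 17,  18,  20,  15, 169], dtype=int32), array([26.7, 25.2])), (array([52, 42, 15,  9, 43], dtype=int32), array([59., 46.]))]
scene now [(array([ 16,  18,  21,  15, 171], dtype=int32), array([26.6, 25.2])), (array([52, 42, 15,  9, 43], dtype=int32), array([59., 46.])), (array([61, 50, 13,  9, 28], dtype=int32), array([66.8, 53.9]))]
```

Catch A matches the first picture. Catch B's inner edge is the same too, but part of it is darker, possibly the arm's shadow. I'll move farther away and recheck.

>>> {"api": "jog_arm", "payload": {
  "targets": [
    [[0,0,0],[0,-0.25,-0.1],0],
    [[0,0,0],[0,-0.25,-0.1],0],
    [[0,0,0],[-0.1,-0.25,0],0],
    [[0,0,0],[-0.1,-0.25,0],0],
    [[0,0,0],[-0.2,-0.2,0],0],
    [[0,0,0],[-0.2,-0.2,0],0],
    [[0,0,0],[-0.2,-0.2,0],0],
    [[0,0,0],[-0.2,-0.2,0],0],
    [[0,0,0],[-0.2,-0.2,0],0],
    [[0,0,0],[0,0,0],0]
  ]
}}

```text
clock: 17.5
eef_pos: [313.7, -361.6, 227.5]
tcp_rot: [2.011, 2.413, -0.004]
wrist_force: [0.0, 0.3, -0.1]
gripper_width: 42.6
gripper_force: 0.0
```

```bash
python3 -c "
from h import *
np.set_printoptions(precision=1,suppress=True)
c=camera('top');O=cv2.imread('pics/top0.png')
for J in(O,c['color']):
    h=cv2.cvtColor(J,cv2.COLOR_BGR2HSV);m=cv2.inRange(h,(4,170,130),(20,255,255))
    k,l,st,ce=cv2.connectedComponentsWithStats(np.ascontiguousarray(m[150:260,270:350]))
    print([(st[i],ce[i]) for i in range(1,k) if st[i][4]>25])
for col in(315,320,325): print(col,'old',O[220:238,col,2],O[220:238,col,0],'new',c['color'][220:238,col,2],c['color'][220:238,col,0])
for r in regions_of(c,'new_plate_center')[:3]:
    q=cv2.boxPoints(cv2.minAreaRect(cv2.findNonZero(r['pixels'].astype(np.uint8))));q=np.array([rot(YAW).T@(atz(c,p,62)[:2]-F0) for p in q]);print(r['p'],q.mean(0),q.tolist())
s=camera('scene')
P=np.linalg.inv(np.array(s['pose']));K=np.array(s['K'])
for p in((332,193),(327,224)):print(p)
d=cv2.absdiff(s['color'],cv2.imread('pics/scene0.png'))[170:260,280:370].max(2);print('scene diff',(d>40).sum(),np.argwhere(d>40).mean(0) if (d>40).any() else '')
for t,z in(('spray_cap',50),): print(t,[(r['p'],atz(c,r['point'],z)) for r in regions_of(c,t)[:1]])
"
```

```text
[(array([ 31,  23,  20,  12, 165], dtype=int32), array([40.6, 28.6])), (array([ 41,  75,  19,  10, 141], dtype=int32), array([49.9, 79.2]))]
[(array([ 31,  23,  20,  12, 165], dtype=int32), array([40.6, 28.5])), (array([ 40,  74,  20,  11, 142], dtype=int32), array([49.9, 79.2]))]
315 old [221 221 221 221 218 199 176 183 194 208 221 221 223 222 209 160  87  70] [225 225 224 224 218 173  75  42  40  49  59  58  63  59  68 121 162 162] new [225 225 225 224 221 204 181 187 200 216 225 226 227 225 212 162  90  74] [232 232 231 230 226 182  80  43  43  55  60  61  62  60  69 123 166 170]
320 old [221 219 220 218 200 175 185 208 219 222 223 223 222 210 158  86  71  68] [226 224 225 220 178  75  46  44  49  60  61  62  62  73 127 167 167 164] new [224 224 224 221 206 181 188 213 224 226 226 226 224 215 164  89  71  72] [226 227 227 224 184  81  44  44  52  62  61  63  60  73 131 174 170 168]
325 old [220 220 219 200 176 180 200 219 220 221 222 222 219 178  92  71  71  68] [220 221 218 176  79  48  46  52  61  60  62  59  71 124 165 166 164 163] new [224 224 223 208 179 183 206 221 224 225 226 225 222 183  91  70  74  72] [221 222 221 179  79  45  48  48  64  63  64  60  73 128 168 170 171 169]
0.97 [  5.8 189.2] [[13.475669542111177, 258.32073376776566], [75.99052989478317, 182.5021415034022], [-2.3896881913967043, 120.03023792315146], [-63.71579356679238, 195.99732191231104]]
0.9 [0.1 2.4] [[49.13437844599111, 52.99634820426624], [50.54287574388257, -47.15944299689002], [-49.17157961953252, -47.69258983919621], [-50.155271450186376, 51.34173314226224]]
(332, 193)
(327, 224)
scene diff 332 [ 7.3 78.5]
spray_cap [(0.82, array([678.2, -20.7,  50. ]))]
```

Both catches now match the first picture to the pixel, and the plate sits centred in the well. The darker patch was a shadow. Handing in.

```bash
python3 -c "
from rig import ctrl
print(ctrl.finish_job())"
```

```text
the job is handed in; nothing more can be done
None
```

I handed the job in at about 18 s: the plate is in the feeder, centred to about 2–3 mm, both catches back to their starting position in the top view, and the tub, jar and cap left standing; the hand-in returned no verdict.

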